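# Secure the jars in the shaking incubator and hold its hood half open

### The arm

A 6-joint arm with a two-finger parallel gripper is mounted at the origin on a cart in front of the work surface, level with it; the furniture and walls round the work are solid. World frame = base frame: x ahead of the robot, y to its left, z up, the work surface at z = 0. Lengths are in m, angles in rad, forces in N, time in s.
With the tool pointing down it reaches from about 0.35 to 0.875 m from the base axis. Payload 15.5 kg.
Tool frame: the origin (TCP) lies on the centre line of the jaws, within the pads' length; the fingertips stand 19 mm ahead of it and the grasp point (between the pads) is the TCP; z points along the fingers, y is the line along which they close (so a half turn about z gives the same grasp; the last joint's range is limited). The gripper opens to 85 mm and grips with 20 to 120 N. Pads are 22 mm wide; open, the fingers measure 114 mm over their backs; the gripper's body (76 mm by 85 mm) begins 54 mm behind the grasp point. The pads swing forward as they close: fully open they stand 13 mm farther back than shut.
Start: joints at [1.105, 0.494, 1.345, -0, 1.302, -0.096], TCP at [0.226, 0.583, 0.221] pointing down, gripper open.
Joint ranges: [-2.91, 2.91], [-0.82, 2.16], [0.22, 2.67], [-1.22, 4.37], [0.12, 2.79], [-3.08, 3.08]. Speed limits (rad/s): [1.89, 1.89, 2.57, 3.01, 3.01, 3.01].

### API

Orientations are given as a unit quaternion [x, y, z, w].
In Python, from plant import arm, snapshot gives the robot as it stands.
- The arm moves only by the tool play_rows, never from a script. Its argument "series" is a list of rows, each a list of 7 numbers: the shift along the tool's x, y, z in m, then the turn, a rotation vector about the tool's x, y, z in degrees, then the finger opening in m, from 0 to 0.0854. In form: [[x, y, z, ax, ay, az, claw], ...]. A call has 1 to 20 rows; each row is the pose to reach, as a shift and turn from the pose commanded when the call began, along the tool's axes at that moment; what a row does not reach only later rows make up. A row lasts 1/10 s, in which the tool goes at most 50 mm and 8.59 degrees, less where a joint would pass 70% of its speed; a pose out of reach is approached as far as the arm can. A call with a gripper value outside its range is refused whole. The fingers move at their own pace and stop on an object; "squeeze" is the grip in N (left out, the last holds). Time passes only in rows, so rows that repeat a pose let the fingers close. It gives the time, the measured TCP pose, the force, the opening and the grip force at its end, in the units of the state.
- arm.state(): the state, without advancing time (a new reading comes with each control period).
- snapshot(name): name is "scene" or "top"; returns a dict with "pixels" (384x512x3 uint8, red, green, blue), "K" (3x3 intrinsics, pixels), "rvec" (rotation vector, rad) and "tvec" (3), from world to camera coordinates, as OpenCV has them. Camera axes: x right, y down, z forward; pixel columns grow to the right and rows downward; lengths in m; the calibration is good to about 2 mm. A picture is of the moment at which its call begins. There is no depth.
- arm.sign_off(): hands the job in; it is judged then, once.
The state is a dict: "clock": time; "joints": joint angles; "joint_vel": joint speeds; "tau": joint torques, N m; "tool_pos": TCP position; "tool_rot": TCP orientation; "wrist_force": force on the tool from outside, world axes, zero at the start; "moment": the same for the moment, N m; "finger_gap": finger opening in m; "gripper_force": force on a finger pad.
Only numpy, scipy, OpenCV 4.12 (cv2) and the standard library are available. Lean on these libraries where they do the work, as an engineer would, in place of code of your own. Each camera call takes 0.05 s, during which the arm holds its last target. There are 200 camera calls.

### The job

The sample jars are loaded in the shaking incubator: lower its hinged retaining bar gently by the ball knob until it lies on its rest over the jars, and let go of it. Then take the hood, which stands open behind the well, by its bow handle, swing it forward and hold it 50 degrees above its closed position as a splash guard I can reach in under. The hood falls shut by itself, so never let it drop, finish while still holding it there, and leave the jars and everything else on the bench where they are.

Things in the scene. Friction and masses are not known exactly. Their poses are not given: they have to be found in the camera images.
- shaker: bench shaking incubator, white housing 152 (x) x 226 (y) x 100 mm high, fixed; origin at the centre of its underside, x from its front panel to its back, z up, y to the left seen by the robot. Open well 112 x 190 mm, floor 30 mm above the worktop; a carrier with the four jars (tops 89 mm above the worktop) fills its right part, shaker y -72 to +28 mm
- retainer (a joint): angle (rad) of the retaining bar: 0 lying level on its rest post (its stop), grows as it lifts, open stop 1.92. About 160 g, 10 mm steel rod with two padded cross bars; stands up at the start, held by slight hinge friction (0.04 N m); below about 1.25 it falls. Hinge axis along the shaker's x; it swings down to the left (shaker +y). Lying down it clears the jar lids by 2 mm
- retainer_knob (a point): centre of the black ball knob, 26 mm diameter, on the bar's free end, 152 mm from its hinge. Lying down it is at x -5, y +70, z 100 mm of the shaker, free all round: 25 mm to the well's left wall, 27 mm to the rest post, 70 mm above the well floor. Gripped across the shaker's x it pivots between the finger pads
- retainer_hinge (a point): point on the retaining bar's hinge axis, x -5, y -82, z 100 mm of the shaker; the knob circles it in the shaker's y-z plane
- hood (a joint): angle (rad) of the hood above closed: 0 closed, 0.873 = 50 degrees, open stop 1.78. Clear hood with white rim, 145 x 220 mm, 38 mm high, 0.48 to 0.78 kg, standing open at the start; below about 1.2 it falls shut, above about 1.3 back onto its stop; hinge friction 0.02 N m. Hinge axis along the shaker's y at the back edge; it closes towards the front panel
- hood_handle (a point): middle of the round bar of the hood's steel bow handle: 11 mm thick, straight for 88 mm along the shaker's y, 36 mm off the hood's front face. Closed, it lies 181 mm in front of and 20 mm above the hinge (radius 182 mm); with the hood standing open it is the topmost part, reached from above. Pinched across, it can turn between the finger pads
- hood_hinge (a point): middle of the hood's hinge axis, x +74, y 0, z 102 mm of the shaker. Overhead, mind the wall cabinet: its underside is 635 mm above the worktop, beyond x = 0.57 m and left of y = 0.27 m
- jar_1: one of the four loaded sample jars, blue screw lid, 40 mm diameter, 55 mm tall, standing in a cell of the carrier in the well; origin at the centre of its underside. It stays where it is
- jar_2: one of the four loaded sample jars, blue screw lid, 40 mm diameter, 55 mm tall, standing in a cell of the carrier in the well; origin at the centre of its underside. It stays where it is
- jar_3: one of the four loaded sample jars, blue screw lid, 40 mm diameter, 55 mm tall, standing in a cell of the carrier in the well; origin at the centre of its underside. It stays where it is
- jar_4: one of the four loaded sample jars, blue screw lid, 40 mm diameter, 55 mm tall, standing in a cell of the carrier in the well; origin at the centre of its underside. It stays where it is
- rack: white tube rack, 120 x 226 x 80 mm, at the left; bystander, origin at the centre of its underside
- beaker: plastic beaker with pipette tips, 71 mm diameter, 105 mm tall, at the right; bystander, origin at the centre of its underside
- timer: bench timer, 47 x 66 x 66 mm, at the right; bystander, origin at the centre of its underside
- flask: conical flask with stopper, 64 mm diameter, 106 mm tall, at the right; bystander, origin at the centre of its underside
- bulb: pipette bulb lying on its side, 42 x 107 x 42 mm, at the right; bystander, origin at the centre of its underside
- stopper: rubber stopper, 26 mm diameter, 28 mm tall, at the right of the incubator; bystander, origin at the centre of its underside
- cup: small clear cup, 40 mm diameter, 25 mm tall, at the left of the incubator; bystander, origin at the centre of its underside

How it is judged:
By the outcome, as a careful person would: the job done as asked, in the order asked, and still so for the second after the job is handed in, while the arm keeps its last pose, push and grip.
It also fails if it takes over 51 s, if anything falls off the work surface, if the arm or the gripper's body presses on something with over 40 N, if the wrist force passes 120 N, or if a joint passes its speed limit or range.

## Working session

There is one attempt and no reset: what is moved stays moved. The work goes in short steps, Python scripts to look and compute and a tool call to move; the robot and the scene stay as the last step left them, time stands still between calls to the robot, and variables do not carry over. Pictures are saved under pics/ and viewed, at most 10 in all, crops included, and the job is handed in when it is done.

Besides the shell and the picture viewer there is one more tool, called after "Call:" as name([rows], argument=value, ...), one row to a line, values as JSON. play_rows: Moves the arm, as the interface text tells. Its arguments: {"type":"object","properties":{"series":{"type":"array","items":{"type":"array","items":{"type":"number"}}},"squeeze":{"type":"number"}},"required":["series"]}

```bash
mkdir -p pics; python3 - <<'E'
from plant import arm, snapshot
import cv2,pickle
d={}
for n in("scene","top"):
    s=snapshot(n); d[n]=s; cv2.imwrite(f"pics/{n}0.png",cv2.resize(s["pixels"][:,:,::-1],(800,600),interpolation=cv2.INTER_CUBIC)); print(n,s["K"].tolist(),s["rvec"],s["tvec"])
pickle.dump(d,open("d0.pkl","wb")); print(arm.state())
E
```

```text
scene [[357.8757222064261, 0.0, 255.27396518343645], [0.0, 357.8757222064261, 197.1618007042641], [0.0, 0.0, 1.0]] [ 2.0880321  -0.71126056  0.33979501] [-0.34901933  0.29885747  0.96086473]
top [[451.69667927441765, 0.0, 253.67628424405945], [0.0, 451.69667927441765, 195.41539839805966], [0.0, 0.0, 1.0]] [ 2.16093749 -2.0645973   0.20927741] [0.04491759 0.51025591 1.69429813]
{'clock': 0.1, 'joints': array([ 1.10552344e+00,  4.94135744e-01,  1.34607370e+00,  2.25917002e-05,
        1.30247475e+00, -9.55115824e-02]), 'joint_vel': array([-0.0007659 , -0.00146824, -0.00047883, -0.00027161, -0.00015724,
       -0.00028924]), 'tau': array([ 2.31357248e-03, -8.83577228e+01, -3.84566975e+01, -6.71358862e-05,
        5.13294741e-03,  1.06153202e-04]), 'tool_pos': array([0.22571869, 0.58246387, 0.2200492 ]), 'tool_rot': array([ 1.83832145e-01,  9.82957499e-01, -5.21444464e-04, -1.61497667e-04]), 'wrist_force': array([-0.08545316, -0.04942893,  0.20978759]), 'moment': array([ 0.02850889, -0.0182902 ,  0.0075346 ]), 'gripper_force': 0.0, 'finger_gap': 0.08494911588039382}
```

View pics/scene0.png

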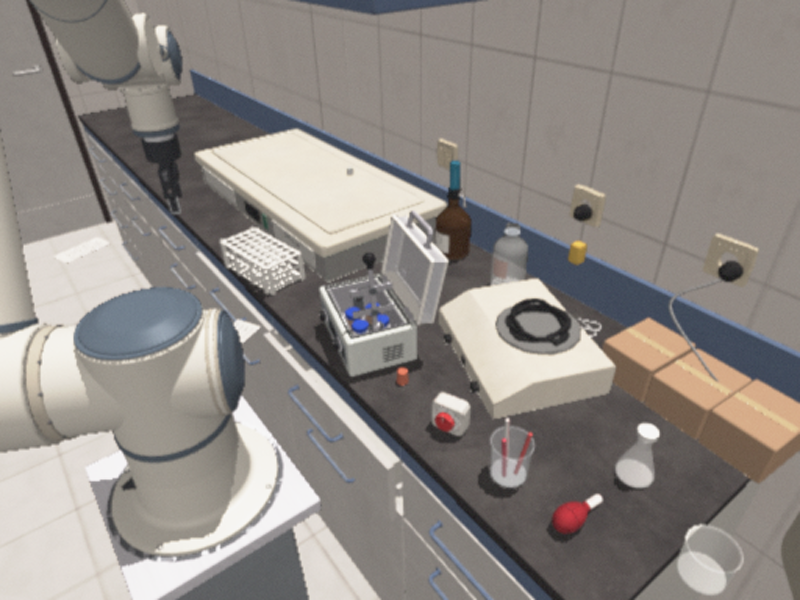

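View pics/top0.png

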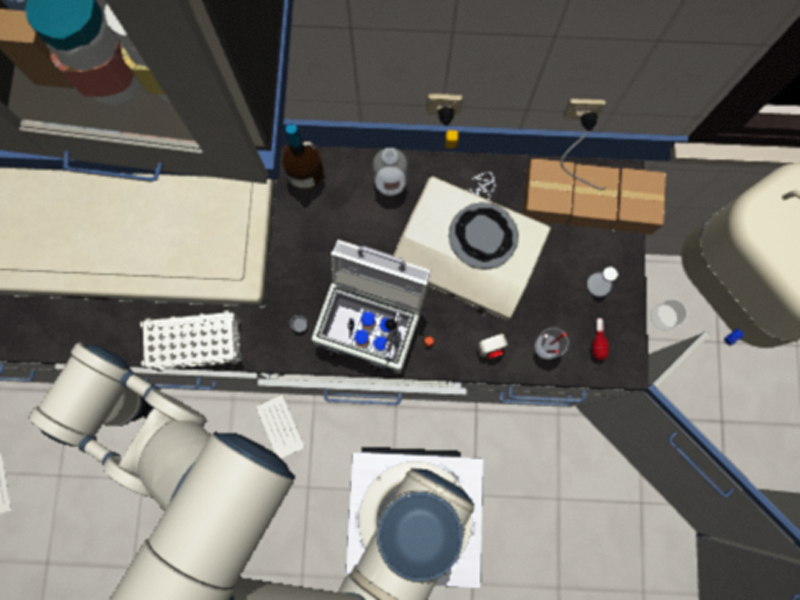

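The scene shows the shaker at (370,320) with the hood open behind it, its handle near (418,232) and the knob near (369,260). In the top view the shaker is at (368,325), handle at (382,257). I'll enlarge both.

```bash
python3 - <<'E'
import cv2,pickle
d=pickle.load(open("d0.pkl","rb"))
def crop(n,x0,y0,w,h,f):
    im=d[n]["pixels"][y0:y0+h,x0:x0+w,::-1]
    im=cv2.resize(im,None,fx=f,fy=f,interpolation=cv2.INTER_CUBIC)
    for i in range(0,w,10): cv2.putText(im,str(x0+i),(i*f,8),0,.3,(0,255,255),1); cv2.line(im,(i*f,10),(i*f,16),(0,255,255),1)
    for i in range(10,h,10): cv2.putText(im,str(y0+i),(0,i*f),0,.3,(0,255,255),1)
    cv2.imwrite(f"pics/{n}_c.png",im)
crop("scene",195,132,95,112,5)
crop("top",195,148,90,90,6)
E
```

```text
(no output)
```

View pics/scene_c.png

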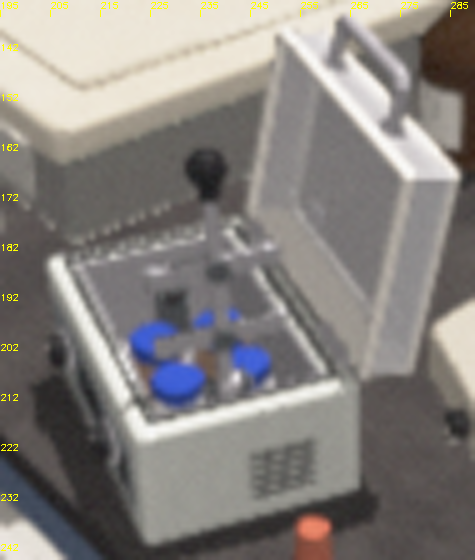

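View pics/top_c.png

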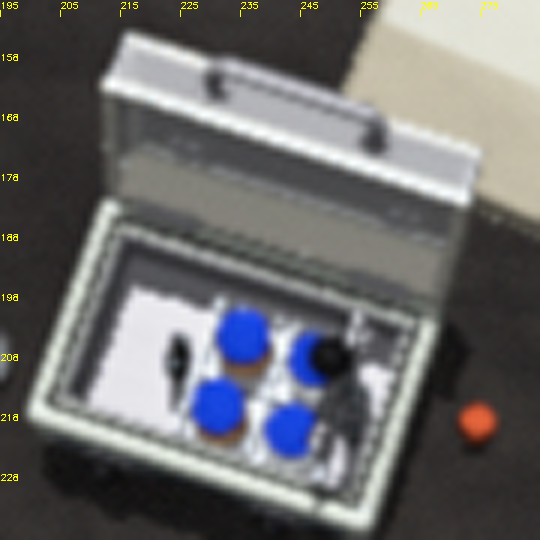

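Scene crop (5x from 195,132): housing top corners FL (52,262), FR (145,435), BR (358,385), knob (207,172), bar of handle (343,22)–(407,85). Top crop (6x from 195,148): corners FL (35,411), FR (367,525), BR (435,322), BL (108,205), knob (329,355), handle bar (222,62)–(378,112).

```bash
cat > geo.py <<'E'
import numpy as np,cv2,pickle
d=pickle.load(open("d0.pkl","rb"))
def pr(n,X): 
    s=d[n]; return cv2.projectPoints(np.atleast_2d(np.float64(X)),s["rvec"],s["tvec"],s["K"],None)[0][:,0]
S=lambda x,y:[195+(x+.5)/5-.5,132+(y+.5)/5-.5]
T=lambda x,y:[195+(x+.5)/6-.5,148+(y+.5)/6-.5]
def tri(a,b):
    P=[d[n]["K"]@np.c_[cv2.Rodrigues(d[n]["rvec"])[0],d[n]["tvec"]] for n in("scene","top")]
    X=cv2.triangulatePoints(P[0],P[1],np.float64(a),np.float64(b))[:,0]; X=X[:3]/X[3]
    return X,pr("scene",X)[0]-a,pr("top",X)[0]-b
def sh(p,q): # shaker->world
    x,y,t=p[:3]; c,s=np.cos(t),np.sin(t); q=np.atleast_2d(q)
    return np.c_[x+c*q[:,0]-s*q[:,1],y+s*q[:,0]+c*q[:,1],q[:,2]]
E
python3 - <<'E'
from geo import *
from scipy.optimize import least_squares
np.set_printoptions(precision=4,suppress=True)
k=tri(S(207,172),T(329,355)); h=tri(S(375,53),T(298,86)); print("knob",*k,"\nhandle",*h)
for nm,a,b in(("FL",S(52,262),T(35,411)),("FR",S(145,435),T(367,525)),("BR",S(358,385),T(435,322))): print(nm,*tri(a,b))
C=[[-.076,.113,.1],[-.076,-.113,.1],[.076,-.113,.1],[.076,.113,.1]]
so=[S(52,262),S(145,435),S(358,385)]; to=[T(35,411),T(367,525),T(435,322),T(108,205)]
def f(p):
    w=sh(p,C); r=[pr("scene",w[:3])-so,pr("top",w)-to]
    kn=sh(p,[[-.005,-.082+.152*np.cos(p[3]),.1+.152*np.sin(p[3])]])
    a=p[4]; hd=sh(p,[[.074-.181*np.cos(a)+.020*np.sin(a),0,.102+.181*np.sin(a)+.020*np.cos(a)]])
    for X,a,b in((kn,S(207,172),T(329,355)),(hd,S(375,53),T(298,86))): r+= [pr("scene",X)-[a],pr("top",X)-[b]]
    return np.vstack(r).ravel()
r=least_squares(f,[.5,0,-.3,1.7,1.75]); print(r.x,np.degrees(r.x[2])); print(r.fun.reshape(-1,2))
p=r.x; np.save("p.npy",p)
print("knob",sh(p,[[-.005,-.082+.152*np.cos(p[3]),.1+.152*np.sin(p[3])]]),"hinge",sh(p,[[-.005,-.082,.1],[.074,0,.102]]))
E
```

```text
knob [0.4285 0.0786 0.2475] [-0.4871  0.1147] [ 0.1387 -0.2405] 
handle [0.5791 0.1035 0.2694] [-0.2235  0.0541] [ 0.0767 -0.1123]
FL [0.4114 0.2623 0.0967] [-0.2687  0.0624] [ 0.0729 -0.1495]
FR [0.3513 0.0522 0.0996] [-1.2895  0.295 ] [ 0.3206 -0.6205]
BR [0.4831 0.0137 0.0976] [-2.6537  0.6066] [ 0.7861 -1.2367]
[ 0.4495  0.1375 -0.2769  1.4524  1.7915] -15.864811560200446
[[-2.0438 -0.8734]
 [-2.4427  1.3259]
 [ 0.5356 -0.179 ]
 [-1.3769  0.7534]
 [ 0.9393  0.9649]
 [ 2.3922 -3.5366]
 [ 0.1106 -2.6024]
 [-0.6623 -0.5642]
 [ 0.4965 -0.0216]
 [-0.1357 -0.9092]
 [ 0.715  -0.0321]]
knob [[0.4272 0.0773 0.2509]] hinge [[0.4223 0.06   0.1   ]
 [0.5207 0.1173 0.102 ]]
```

```bash
python3 - <<'E'
from geo import *
from scipy.optimize import least_squares
np.set_printoptions(precision=4,suppress=True)
C=lambda i:[[-.076+i,.113-i,.1],[-.076+i,-.113+i,.1]]
def pts(p):
    a=p[4]
    return sh(p,[[-.005,-.082+.152*np.cos(p[3]),.1+.152*np.sin(p[3])]]),sh(p,[[.074-.181*np.cos(a)+.020*np.sin(a),0,.102+.181*np.sin(a)+.020*np.cos(a)]])
def f(p):
    w=sh(p,C(p[5])); r=[pr("scene",w)-[S(52,262),S(145,435)],pr("top",w)-[T(35,411),T(367,525)]]
    kn,hd=pts(p)
    for X,a,b in((kn,S(207,172),T(329,355)),(hd,S(375,53),T(298,86))): r+= [pr("scene",X)-[a],pr("top",X)-[b]]
    return np.vstack(r).ravel()
r=least_squares(f,[.45,.137,-.277,1.45,1.79,0.003]); p=r.x; print(p,pts(p)); print(r.fun.reshape(-1,2)); np.save("p.npy",p)
def ov(n,x0,y0,w,h,f,out):
    im=cv2.resize(d[n]["pixels"][y0:y0+h,x0:x0+w,::-1],None,fx=f,fy=f,interpolation=cv2.INTER_CUBIC).copy()
    g=lambda X:np.int32((pr(n,X)-[x0,y0]+.5)*f)
    def box(hx,hy,z,c): cv2.polylines(im,[g(sh(p,[[-hx,hy,z],[-hx,-hy,z],[hx,-hy,z],[hx,hy,z]]))],True,c,1)
    box(.076,.113,.1,(0,0,255)); box(.056,.095,.1,(0,255,0)); box(.076,.113,0,(0,0,255))
    a=p[4];h=[[.074-.181*np.cos(a)+.020*np.sin(a),y,.102+.181*np.sin(a)+.020*np.cos(a)] for y in(-.044,.044)]
    cv2.polylines(im,[g(sh(p,h))],False,(255,255,0),1)
    b=[[-.005,-.082,.1],[-.005,-.082+.152*np.cos(p[3]),.1+.152*np.sin(p[3])]]; cv2.polylines(im,[g(sh(p,b))],False,(0,255,255),1)
    b=[[-.005,.070,.1]]; cv2.circle(im,g(sh(p,b))[0].tolist(),3,(255,0,255),1)
    return im
A=ov("scene",195,132,95,112,5,0);B=ov("top",195,148,90,90,5,0); B=cv2.copyMakeBorder(B,0,A.shape[0]-B.shape[0],0,0,0)
im=np.hstack([A,B]); im=im[:, :]; im=cv2.resize(im,None,fx=.86,fy=.86,interpolation=cv2.INTER_AREA); print(im.shape); cv2.imwrite("pics/ov.png",im)
E
```

```text
[ 0.4497  0.1371 -0.2708  1.4481  1.7902  0.0049] (array([[0.4279, 0.0773, 0.2509]]), array([[0.5778, 0.1015, 0.2743]]))
[[-0.3817 -0.3372]
 [-0.9872  0.098 ]
 [ 0.499   0.0783]
 [ 0.3967 -0.9001]
 [-0.4539 -0.622 ]
 [ 0.5064 -0.2359]
 [-0.1521 -0.9884]
 [ 0.6148 -0.1037]]
(482, 796, 3)
```

View pics/ov.png

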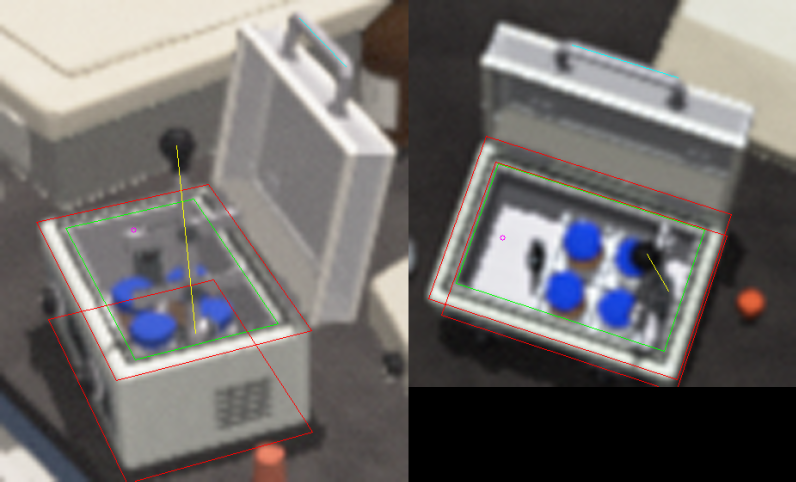

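The overlay agrees to about 1 px (3 mm): shaker at (0.450, 0.137), yaw −15.5°, knob near (0.428, 0.078, 0.249), handle near (0.578, 0.102, 0.272). Now the move helper.

```bash
cat > mv.py <<'E'
import numpy as np
from scipy.spatial.transform import Rotation as R
from plant import arm
np.set_printoptions(precision=4,suppress=True)
t=-.2708; X=np.array([np.cos(t),np.sin(t),0]); Y=np.array([-np.sin(t),np.cos(t),0]); Z=np.array([0,0,1.])
def Rt(deg=0): # tool y = shaker x; deg tilts the fingertips to the back
    D=R.from_rotvec(np.radians(-deg)*Y); return D*R.from_matrix(np.c_[np.cross(X,-Z),X,-Z])
def rel(pos,deg=0,base=None):
    s=arm.state(); p,q=base or (s["tool_pos"],R.from_quat(s["tool_rot"]))
    return np.r_[q.inv().apply(np.array(pos)-p),(q.inv()*Rt(deg)).as_rotvec(degrees=True)]
E
python3 - <<'E'
from mv import *
print(rel([.428,.078,.33])); print(Rt().as_matrix())
E
```

```text
[-0.3709 -0.3974 -0.1096 -0.0558  0.0399 84.3296]
[[ 0.2675  0.9636  0.    ]
 [ 0.9636 -0.2675  0.    ]
 [ 0.      0.     -1.    ]]
```

Call:
play_rows([
  [0, 0, -0.05, 0, 0, 8, 0.06],
  [-0.03, -0.03, -0.09, 0, 0, 16, 0.06],
  [-0.06, -0.06, -0.11, 0, 0, 24, 0.06],
  [-0.09, -0.096, -0.11, 0, 0, 32, 0.06],
  [-0.12, -0.128, -0.11, 0, 0, 40, 0.06],
  [-0.15, -0.16, -0.11, 0, 0, 48, 0.06],
  [-0.18, -0.193, -0.11, 0, 0, 56, 0.06],
  [-0.21, -0.225, -0.11, 0, 0, 64, 0.06],
  [-0.24, -0.257, -0.11, 0, 0, 72, 0.06],
  [-0.27, -0.289, -0.11, 0, 0, 80, 0.06],
  [-0.3, -0.321, -0.11, 0, 0, 84.3, 0.06],
  [-0.33, -0.353, -0.11, 0, 0, 84.3, 0.06],
  [-0.355, -0.38, -0.11, 0, 0, 84.3, 0.06],
  [-0.371, -0.397, -0.11, 0, 0, 84.3, 0.06],
  [-0.371, -0.397, -0.11, 0, 0, 84.3, 0.06],
  [-0.371, -0.397, -0.11, 0, 0, 84.3, 0.06],
  [-0.371, -0.397, -0.11, 0, 0, 84.3, 0.06],
  [-0.371, -0.397, -0.11, 0, 0, 84.3, 0.06],
], squeeze=20)

```text
clock: 1.9
tool_pos: [0.428, 0.0793, 0.3306]
tool_rot: [0.796, 0.606, -0.0, -0.0]
wrist_force: [0.5, 0.3, 0.1]
finger_gap: 0.06
gripper_force: 0.0
```

```bash
python3 - <<'E'
from mv import *
import geo,cv2
from plant import snapshot
s=arm.state(); print(s["tool_pos"],s["clock"],s["joints"],s["finger_gap"])
print(rel([.428,.078,.249]))
I=[]
for n,x0,y0 in(("scene",195,110),("top",200,140)):
    im=snapshot(n)["pixels"][y0:y0+100,x0:x0+80,::-1]; I.append(cv2.resize(im,None,fx=5,fy=5,interpolation=cv2.INTER_CUBIC))
cv2.imwrite("pics/a1.png",np.hstack(I))
E
```

```text
[0.428  0.0793 0.3306] 1.9 [0.0457 0.1146 1.6032 0.0001 1.424  0.3147] 0.0599805762834638
[-0.0012  0.0004  0.0816 -0.0106 -0.004   0.0985]
```

View pics/a1.png

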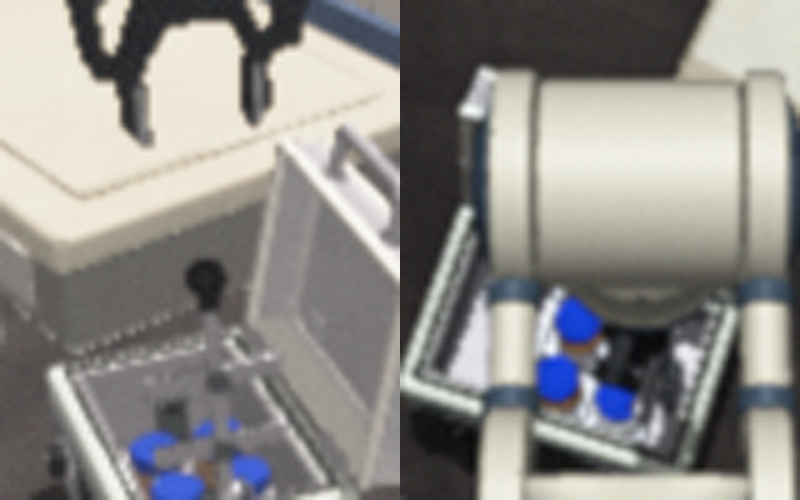

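The fingers straddle the line above the knob: finger tips at (140,140) and (257,120), knob at (207,280) in the scene half. I go down and close gently.

Call:
play_rows([
  [-0.001, 0, 0.02, 0, 0, 0, 0.06],
  [-0.001, 0, 0.045, 0, 0, 0, 0.06],
  [-0.001, 0, 0.065, 0, 0, 0, 0.06],
  [-0.001, 0, 0.081, 0, 0, 0, 0.06],
  [-0.001, 0, 0.081, 0, 0, 0, 0.05],
  [-0.001, 0, 0.081, 0, 0, 0, 0.04],
  [-0.001, 0, 0.081, 0, 0, 0, 0.035],
  [-0.001, 0, 0.081, 0, 0, 0, 0.03],
  [-0.001, 0, 0.081, 0, 0, 0, 0.028],
  [-0.001, 0, 0.081, 0, 0, 0, 0.025],
  [-0.001, 0, 0.081, 0, 0, 0, 0.02],
  [-0.001, 0, 0.081, 0, 0, 0, 0.02],
  [-0.001, 0, 0.081, 0, 0, 0, 0.02],
  [-0.001, 0, 0.081, 0, 0, 0, 0.02],
], squeeze=25)

```text
clock: 3.4
tool_pos: [0.4281, 0.0775, 0.2496]
tool_rot: [0.796, 0.605, -0.0, -0.0]
wrist_force: [-0.1, -0.0, 0.7]
finger_gap: 0.02
gripper_force: 0.2
```

```bash
python3 - <<'E'
from mv import *
import cv2
from plant import snapshot
s=arm.state(); print(s["tool_pos"],s["wrist_force"],s["finger_gap"],s["gripper_force"])
n,x0,y0="scene",190,110
im=snapshot(n)["pixels"][y0:y0+100,x0:x0+100,::-1]; cv2.imwrite("pics/a2.png",cv2.resize(im,None,fx=6,fy=6,interpolation=cv2.INTER_CUBIC))
p=np.load("p.npy"); th=p[3]
h=np.array([p[0],p[1],0])+X*-.005+Y*-.082+Z*.1
f=lambda a:h+.152*(np.cos(a)*Y+np.sin(a)*Z)
print(f(th))
d=s["tool_pos"]-h; print("tcp rel hinge in shaker",d@X,d@Y,d@Z,np.hypot(d@Y,d@Z))
E
```

```text
[0.4281 0.0775 0.2496] [-0.0657 -0.0039  0.7018] 0.02004962649800295 0.2463726606220007
[0.4279 0.0773 0.2509]
tcp rel hinge in shaker 6.017452913555589e-05 0.018858788123340308 0.14958191972720566 0.15076605917366562
```

View pics/a2.png

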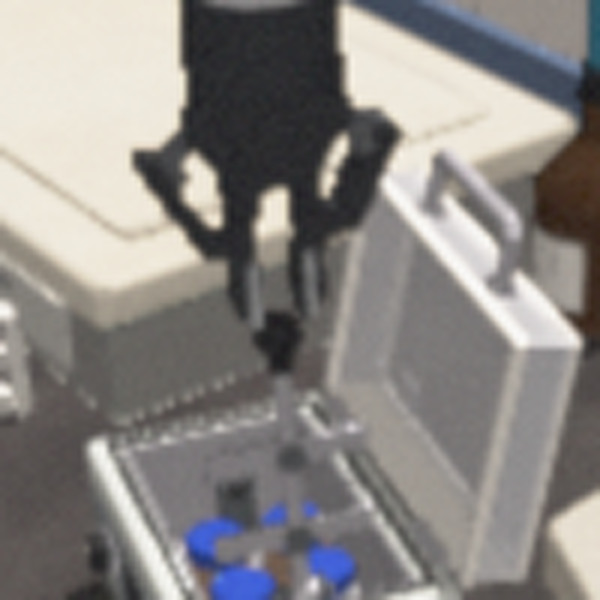

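Fingers closed to 20 mm without holding: fingertips end at about row 312 (orig. 162), just above the knob at (278,340) (orig. 236,166). Check where the tips should project.

```bash
python3 - <<'E'
from geo import *
for y in(.0775,.095,.11):
  for z in(.2496,.2306): print(y,z,pr("scene",[.4281,y,z]))
print(pr("scene",[[.428,.0793,.3306],[.428,.0793,.3116],[.428,.0793,.3206]]))
E
```

```text
0.0775 0.2496 [[235.57840521 165.69862146]]
0.0775 0.2306 [[235.91296716 171.13407711]]
0.095 0.2496 [[232.31921843 163.43747796]]
0.095 0.2306 [[232.68280999 168.83826239]]
0.11 0.2496 [[229.58033283 161.53730659]]
0.11 0.2306 [[229.96778299 166.90857334]]
[[233.69120238 141.01892479]
 [234.06031189 146.95263776]
 [233.88644505 144.15759748]]
```

```bash
python3 - <<'E'
from geo import *
print(pr("scene",[[.2257,.5825,.22],[.2257,.5825,.20]])*800/512, pr("top",[[.2257,.5825,.22],[.2257,.5825,.20],[0,0,0]])*800/512)
print(pr("scene",np.array([.428,.0793,.3206])+np.array([[.9636,-.2675,0]])*[[.03],[-.03]]))
from plant import snapshot
s=snapshot("scene"); I=d["scene"]["pixels"][85:145,80:140,::-1]; J=s["pixels"][130:190,205:265,::-1]
cv2.imwrite("pics/a3.png",np.hstack([cv2.resize(v,None,fx=6.5,fy=6.5,interpolation=cv2.INTER_CUBIC) for v in(I,J)]))
E
```

```text
[[178.17095405 213.49298696]
 [180.2528227  221.13066951]] [[153.29434797 406.53350667]
 [156.36739288 407.07973844]
 [415.08004328 517.88853029]]
[[243.64070643 142.25397929]
 [223.96825999 146.09320662]]
```

View pics/a3.png

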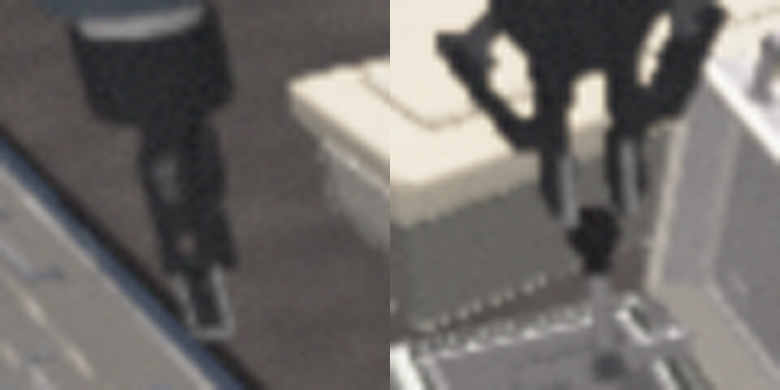

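The right panel shows tips at orig (232.7,164) and (241.5,162.6), about 8 px off the expected row 171; the left one (start) is nearly right. I use the top camera numerically to tell height error from sideways error.

```bash
python3 - <<'E'
from geo import *
from plant import snapshot
b=snapshot("top")["pixels"].astype(int).sum(2)//3
a=d["top"]["pixels"].astype(int).sum(2)//3
print(pr("top",[[.4281,.0775,z] for z in(.2496,.3,.4,.5)]))
for im in(a,b):
    print("    "+"".join(str(c%10) for c in range(225,275)))
    for r in range(186,226): print(r,"".join(" .:-=+*#%@"[::-1][min(9,v//26)] for v in im[r,225:275]))
print("scene C",-cv2.Rodrigues(d["scene"]["rvec"])[0].T@d["scene"]["tvec"],"top C",-cv2.Rodrigues(d["top"]["rvec"])[0].T@d["top"]["tvec"])
E
```

```text
[[249.87180405 206.528257  ]
 [249.74936012 203.82872106]
 [249.48064013 197.90421924]
 [249.17112987 191.08040948]]
    56789012345678901234567890123456789012345678901234
186 ##*****++++++++++++++++++++++++++++++******#***##%
187 ###********+++++++++++++++++++++++++++++++*****#%%
188 +*###*********+++++++++++++++++++++++++++++++*##%%
189 --+***##*********+++==++++++++++++++++++++++**##%%
190 +===-=+**##********+++++++++++++++++++++++++**#%%%
191 ##*+===-=+**###*********++++++++++++++++++++**#%%%
192 ####**+=====+**###********++++++++++++++++++*##%%%
193 #######**++====+*###***********++++++++++++**##%%%
194 **#####%###*++===++**###**********+++++++++**#%%%%
195 *****#########*++====+*#*#***********++++++**#%%%%
196 *********########*++=====+*###*********++++*#%%%%%
197 +****+=+****########**+=-==+***##***********#%%%%%
198 -=+**=:-++++***########*++=====+*###*******##%%%%%
199 ..-==-:=++=+++****########**+-===+*+*****+*##%%%%%
200   ....-+++++++++=+***#######+-=+===-=+**+++#%%%%%%
201       :++++++++=-===+***####+-=***+==--+=-+#%%%%%%
202 .    .-+*++++*+==---=++***#*==+*###**==+::=#
[... 2913 characters left out ...]
#+-:...:
215 .:-=+*****+:. :=*%%%%%%@@%%#%%#+:-++::+%@@#+-:...:
216 ::-=+*****+-  :=#%%%%%%%%%##%##+:-+-:-*%@%#+-:::::
217 ++=++******-..-*%@%%%@@%%%#####*-=+-:=#%%%#++=====
218 *********##=.:+#@%%%%@@%%##%%%#*+++::+%@@%#*******
219 **###***##*=:-+#%%%%%@%%###%%%#*++-:-*%@%%###*****
220 +**####**#*-:-+*####%%%%#**#%%#***-:=#%@%%%#**++++
221 ==*##*****=::-=*****###%#*=*%%##%*::+%@%%%%#*=====
222 -=+##+++++-.::-+*******##+-=#####+:-+%@%%%%#+-----
223 :=*##+====-::.:=+****+*##=:=*###*-:=#%@%%%%*+---:-
224 :=**+++====-..:-=++++=+**-:=**##+::+#@%%%%#*+-::::
225 :-*=::-=++==----=---=====:.=**#*-:-*%%%%%%#*+-::::
scene C [-0.07594488 -0.70971248  0.79052633] top C [0.15812376 0.05262428 1.76217264]
```

In the top view the gripper lies within about 7 mm of where it should be horizontally, so it sits too high on the knob by about 20–25 mm. Going 22 mm lower is clear of everything under either reading.

Call:
play_rows([
  [0, 0, 0, 0, 0, 0, 0.06],
  [0, 0, 0, 0, 0, 0, 0.06],
  [0, 0, 0, 0, 0, 0, 0.06],
  [0, 0, 0, 0, 0, 0, 0.06],
  [0, 0, 0.006, 0, 0, 0, 0.06],
  [0, 0, 0.012, 0, 0, 0, 0.06],
  [0, 0, 0.018, 0, 0, 0, 0.06],
  [0, 0, 0.022, 0, 0, 0, 0.06],
  [0, 0, 0.022, 0, 0, 0, 0.06],
  [0, 0, 0.022, 0, 0, 0, 0.05],
  [0, 0, 0.022, 0, 0, 0, 0.04],
  [0, 0, 0.022, 0, 0, 0, 0.035],
  [0, 0, 0.022, 0, 0, 0, 0.03],
  [0, 0, 0.022, 0, 0, 0, 0.026],
  [0, 0, 0.022, 0, 0, 0, 0.02],
  [0, 0, 0.022, 0, 0, 0, 0.018],
  [0, 0, 0.022, 0, 0, 0, 0.018],
  [0, 0, 0.022, 0, 0, 0, 0.018],
], squeeze=25)

```text
clock: 5.35
tool_pos: [0.4271, 0.0778, 0.2277]
tool_rot: [0.796, 0.605, -0.001, -0.001]
wrist_force: [-7.5, 3.0, 7.8]
finger_gap: 0.0242
gripper_force: 24.1
```

```bash
python3 - <<'E'
from geo import *
from plant import snapshot,arm
s=arm.state(); print(s["tool_pos"],s["wrist_force"],s["moment"],s["finger_gap"],s["gripper_force"])
b=snapshot("scene")["pixels"].astype(int).sum(2)//3
print("    "+"".join(str(c%10) for c in range(215,260)))
for r in range(145,186): print(r,"".join(" .:-=+*#%@"[::-1][min(9,v//22)] for v in b[r,215:260]))
E
```

```text
[0.42706811 0.07781151 0.22765153] [-7.4939241   3.02661885  7.78852482] [ 0.48126212  1.28971149 -0.01000464] 0.024218031429398604 24.067803919315338
    567890123456789012345678901234567890123456789
145 #%#**=. ..-###%#%%%#%%%#%###=..-#%%####*=:   
146 %###*+-    *#%%###%###%%%%##+:-*##%%###+=-.  
147 ####*=.    +%#%%#######%#%##*==###%%%#*==--. 
148 *#%#*-     +%%%%###*==+#%%%##*##%%%%##+=----.
149 -*###-     +#%%#%#*=::-*#%%######%%%#*=------
150  -*##=     -####%#+----+##%#%########+=------
151   -*#*-    :*%%%%#+----=#%%%#%#%##%#*=------=
152    +##*-  .+#%#%##+----=#%%#%%%%%%##+=------=
153    -*##+::-*#%%%#*=--===#%%########*=------==
154    .=###*+=#%%%%%*====++*#%######**+=------==
155   ..-*#%#####%###*=+++++*#%%###*+===-------==
156 .:::-+##%%##%%#%#*++++++#%%#%#*+-::--------==
157 ::----+#%%%%%%%##*+++++*#%####+=-:---------==
158 ------=###%#%%#%#*++++++##**#*+=::--------===
159 -----==*###*##%%#*++++++##*+**+=::--------===
160 ---==+++****####*++++++*##*=**+=::--------===
161 ==++++++++++###*+=+*****##*=**+-::--------===
162 ++++++++++++###*==*#%%#%%#*=**+-:---------===
[... 450 characters left out ...]

172 +++++++++++++=++++****+**+**+-::--------==--=
173 +++++++++++===++****+==+****+-::---------==--
174 ++++++++=+==++*****++==++++++=::-------:-===-
175 +++++==+=+++++*+***++=====--==---------::-===
176 +++=++=++*****+++++=======::-===--:-----:-===
177 +=+=********+++=====-====--======-:------:-==
178 +=+*****+++++=+==--=-===-..+++===----:----:-=
179 *+***+++=+=+=-=----:.====:.-++===------------
180 *+++====-==----:::--======:.-+==-:::----:--::
181 +++=-=----:.:---========++=::==-:.:---------:
182 ==----:::----========+==+++====-=-==----:----
183 =-.:--=-============++==+===========---------
184 ----============+++==+++++==========----:----
185 ===========++=+======+***+====--=+===------:-
```

Gripped, but with 24.2 mm gap, +8 N lift and 8 N along −x: the pad tips catch the ball above its equator. Reopen, go 12 mm deeper and 2 mm to the front, and close again.

Call:
play_rows([
  [0, 0, 0, 0, 0, 0, 0.03],
  [0, -0.001, 0, 0, 0, 0, 0.05],
  [0, -0.002, 0, 0, 0, 0, 0.05],
  [0, -0.002, 0, 0, 0, 0, 0.05],
  [0, -0.002, 0.004, 0, 0, 0, 0.05],
  [0, -0.002, 0.008, 0, 0, 0, 0.05],
  [0, -0.002, 0.012, 0, 0, 0, 0.05],
  [0, -0.002, 0.012, 0, 0, 0, 0.045],
  [0, -0.002, 0.012, 0, 0, 0, 0.04],
  [0, -0.002, 0.012, 0, 0, 0, 0.035],
  [0, -0.002, 0.012, 0, 0, 0, 0.03],
  [0, -0.002, 0.012, 0, 0, 0, 0.026],
  [0, -0.002, 0.012, 0, 0, 0, 0.022],
  [0, -0.002, 0.012, 0, 0, 0, 0.02],
  [0, -0.002, 0.012, 0, 0, 0, 0.02],
  [0, -0.002, 0.012, 0, 0, 0, 0.02],
], squeeze=25)

```text
clock: 7.0
tool_pos: [0.4269, 0.078, 0.2159]
tool_rot: [0.796, 0.605, 0.001, 0.0]
wrist_force: [5.3, -1.8, 1.7]
finger_gap: 0.0243
gripper_force: 24.5
```

```bash
python3 - <<'E'
from geo import *
from plant import snapshot,arm
s=arm.state(); print(s["tool_pos"],s["wrist_force"],s["moment"],s["finger_gap"],s["gripper_force"])
b=snapshot("scene")["pixels"].astype(int).sum(2)//3
print("    "+"".join(str(c%10) for c in range(215,260)))
for r in range(152,186): print(r,"".join(" .:-=+*#%@"[::-1][min(9,v//22)] for v in b[r,220:255]))
E
```

```text
[0.42685712 0.07802996 0.21589979] [ 5.28225744 -1.80268653  1.67606283] [-0.20941275 -0.74027111 -0.0022508 ] 0.024297264312704174 24.527606964111328
    567890123456789012345678901234567890123456789
152 -    .*%%%##%#*+++#%%%#######%%#*=-
153 =. .:-+###%##*+-==*%%%######%###+=-
154 *=::--=#%%###*===+*#%%%####%%%##+--
155 #*=---=#%#%%#*+++++#%%%%#%#%###*=--
156 ##+=--=#%%%%#*++++*##%###%#%###+=--
157 #%#*==+#%%%##*+++++*%%%#######+=---
158 #######%%%%##++++++*#######*++=----
159 *##%#%%%%####++++++*#%#%##+--=-----
160 +##%%%%%#%%%*++++++#%####*=::------
161 +*#%%#%%%%%#*+*****#%#*#*+-::------
162 ++*#####%%%##*##%##%#*+**+-::------
163 +++****#%#####%%%%%%#*=**=-:-------
164 ++++++*##%#**#%%%%%%%*=**=::-------
165 +++++++#%#*=+#%%%%%%%*=**=::-------
166 +++++++*##*=+#%%%%%%%*=+*-::-------
167 +++++++*##*==#%%%%%%%*=*+-::-------
168 ++++++++##*+=*%%%%%%#*=+*=:--------
169 ++++++++###+=*#%%%%#%*=++-:--------
170 +++++++*###+=**%%%%##*++=::--------
171 ++++++++*##+=**####*#*+==::--------
172 +++++++++##+=+********++=::--------
173 ++++++=+=**+=+++==+****+-::--------
174 +++=++=++**++**+==++++++=:--------:
175 +=+=++++**++**++=====--==-----:----
176 +=+******++++++======::-===-::-----
177 ********++=====-====--+=====--:----
178 ***+++++====--=-===-..+++===--:--:-
179 +++=+=+=-=----:.====:.-++===-------
180 ===-==----:::---=====:.-+==-:::----
181 =----:.::---=======++=::+=-:.:-----
182 -:::----===========+++====-=-==----
183 --=============++==+===========----
184 ============++==+++++==========----
185 ======++========+****====--=+===--:
```

```bash
python3 - <<'E'
import numpy as np
t0=1.448;a0=t0
for a1,n in((.99,19),):
    for a in np.linspace(a0,a1,n+1)[1:]: print("[%.4f, 0.001, %.4f, 0, 0, 0, 0.02],"%(.152*(np.cos(a)-np.cos(a0)),.152*(np.sin(a0)-np.sin(a))),end=" ")
E
```

```text
[0.0036, 0.001, 0.0005, 0, 0, 0, 0.02], [0.0072, 0.001, 0.0011, 0, 0, 0, 0.02], [0.0109, 0.001, 0.0017, 0, 0, 0, 0.02], [0.0144, 0.001, 0.0025, 0, 0, 0, 0.02], [0.0180, 0.001, 0.0033, 0, 0, 0, 0.02], [0.0215, 0.001, 0.0043, 0, 0, 0, 0.02], [0.0251, 0.001, 0.0053, 0, 0, 0, 0.02], [0.0286, 0.001, 0.0064, 0, 0, 0, 0.02], [0.0320, 0.001, 0.0075, 0, 0, 0, 0.02], [0.0355, 0.001, 0.0088, 0, 0, 0, 0.02], [0.0389, 0.001, 0.0102, 0, 0, 0, 0.02], [0.0423, 0.001, 0.0116, 0, 0, 0, 0.02], [0.0456, 0.001, 0.0131, 0, 0, 0, 0.02], [0.0489, 0.001, 0.0147, 0, 0, 0, 0.02], [0.0522, 0.001, 0.0163, 0, 0, 0, 0.02], [0.0554, 0.001, 0.0181, 0, 0, 0, 0.02], [0.0586, 0.001, 0.0199, 0, 0, 0, 0.02], [0.0617, 0.001, 0.0218, 0, 0, 0, 0.02], [0.0648, 0.001, 0.0238, 0, 0, 0, 0.02],
```

Call:
play_rows([
  [0.0035, 0.001, 0.0005, 0, 0, 0, 0.02],
  [0.007, 0.001, 0.001, 0, 0, 0, 0.02],
  [0.011, 0.001, 0.0015, 0, 0, 0, 0.02],
  [0.0145, 0.001, 0.0025, 0, 0, 0, 0.02],
  [0.018, 0.001, 0.0035, 0, 0, 0, 0.02],
  [0.0215, 0.001, 0.0045, 0, 0, 0, 0.02],
  [0.025, 0.001, 0.0055, 0, 0, 0, 0.02],
  [0.0285, 0.001, 0.0065, 0, 0, 0, 0.02],
  [0.032, 0.001, 0.0075, 0, 0, 0, 0.02],
  [0.0355, 0.001, 0.009, 0, 0, 0, 0.02],
  [0.039, 0.001, 0.01, 0, 0, 0, 0.02],
  [0.0425, 0.001, 0.0115, 0, 0, 0, 0.02],
  [0.0455, 0.001, 0.013, 0, 0, 0, 0.02],
  [0.049, 0.001, 0.0145, 0, 0, 0, 0.02],
  [0.052, 0.001, 0.0165, 0, 0, 0, 0.02],
  [0.0555, 0.001, 0.018, 0, 0, 0, 0.02],
  [0.0585, 0.001, 0.02, 0, 0, 0, 0.02],
  [0.062, 0.001, 0.022, 0, 0, 0, 0.02],
  [0.065, 0.001, 0.024, 0, 0, 0, 0.02],
  [0.065, 0.001, 0.024, 0, 0, 0, 0.02],
])

```text
clock: 9.05
tool_pos: [0.4447, 0.1409, 0.1914]
tool_rot: [0.796, 0.605, 0.0, 0.0]
wrist_force: [4.6, -0.5, 1.0]
finger_gap: 0.0244
gripper_force: 25.0
```

```bash
python3 - <<'E'
from mv import *
from geo import pr
from plant import snapshot
s=arm.state(); F=s["wrist_force"]; print(s["tool_pos"],"F shaker",F@X,F@Y,F@Z,s["moment"],s["finger_gap"],s["gripper_force"])
p=np.load("p.npy"); h=np.array([p[0],p[1],0])+X*-.005+Y*-.082+Z*.1
print(pr("scene",h+.152*(np.cos(.99)*Y+np.sin(.99)*Z)))
b=snapshot("scene")["pixels"].astype(int).sum(2)//3
print("    "+"".join(str(c%10) for c in range(200,255)))
for r in range(148,190): print(r,"".join(" .:-=+*#%@"[::-1][min(9,v//22)] for v in b[r,200:255]))
E
```

```text
[0.4447 0.1409 0.1914] F shaker 4.603449254651742 0.7517562353209728 0.9879675483695649 [-0.1124 -0.8136  0.0439] 0.024416954391690865 24.977305233478546
[[229.3438 162.4456]]
    0123456789012345678901234567890123456789012345678901234
148         .+#%##*-.   -#%%###%####%%##*=:=#%%%%#+--::----
149          :*###+.     *%#####*+=*#%%##+=*#%%###+--::----
150           -*##=.     +%%%%#*--:=#%###*+#%%%##*+=-::----
151            +##*-     +%%###=.::-*#%%%####%%%#*+=-::----
152            -*##*-    +%##%#+----+#%%####%#%#*++=::-----
153             :*##=    *%%#%#+----=#%%%#####%#*++=::-----
154 .            -*#*=. :*#%%#*=----=#%%%#%##%##*++=::-----
155 :.            +###+-=#%%##+----=+#%%%######*+++=::-----
156 --:.         .=######%%###+--==+*#%#%%##***++++-::-----
157 ---:.       .:-+###%%%%%%#*=++++*#%####*++++++=-:------
158 ----:::....:::--*#%%###%##*+*****%####*+++++++=::------
159 ------::::------+#####%%###*##%##%#**#*+++++++=::------
160 :-----:::-------=*##**#####%%%%%%%#++#*+++++++=::------
161 -===----:------==+**++###**%%%%%%%#++#*+++++++-::------
162 ==+==-------===+++++
[... 955 characters left out ...]
+=+*****+++++====-::-----..==---=-------
179 ++*****++=====+*+***+++=+++=-=---:..::::..-::.:--------
180 ********+===++**+++====-==----::--:---:...::...:=------
181 *********+++++=+++=-=----:.:---:-=-=-::.....:...==-----
182 *****+==++=+==-==----:::----==-.:=++=-:::...::::==---:-
183 ****+:.:==-+=--=-.:----====-=-::-++++-.:::::.:+====----
184 ****-   ==---::----====-=====-::-++++=::==+=:.=+===----
185 ****-   -:.:--===============-::=+==++===++=-.:++===---
186 ****=.  .--:-===========-=-==---===--====+++=:.-*+===:-
187 ****+:   :=:-=====================-::-===++++=:.++===--
188 ****+-.  .=-:-=====================::-===++++=-.-++===-
189 ****+=:   -=::===============++=+==-.:===+++++=::=*+===
```

Knob held at orig (230,163), as predicted; forces small. Continue.

```bash
python3 - <<'E'
import numpy as np
for a0,a1,n in((.99,.33,19),(.33,0,17)):
    for a in np.linspace(a0,a1,n+1)[1:]: print("[%.4f, 0.001, %.4f, 0, 0, 0, 0.02],"%(.152*(np.cos(a)-np.cos(a0)),.152*(np.sin(a0)-np.sin(a))),end=" ")
    print()
E
```

```text
[0.0044, 0.001, 0.0030, 0, 0, 0, 0.02], [0.0086, 0.001, 0.0061, 0, 0, 0, 0.02], [0.0128, 0.001, 0.0094, 0, 0, 0, 0.02], [0.0168, 0.001, 0.0128, 0, 0, 0, 0.02], [0.0207, 0.001, 0.0163, 0, 0, 0, 0.02], [0.0245, 0.001, 0.0200, 0, 0, 0, 0.02], [0.0281, 0.001, 0.0238, 0, 0, 0, 0.02], [0.0317, 0.001, 0.0278, 0, 0, 0, 0.02], [0.0350, 0.001, 0.0318, 0, 0, 0, 0.02], [0.0383, 0.001, 0.0360, 0, 0, 0, 0.02], [0.0414, 0.001, 0.0403, 0, 0, 0, 0.02], [0.0443, 0.001, 0.0446, 0, 0, 0, 0.02], [0.0471, 0.001, 0.0491, 0, 0, 0, 0.02], [0.0497, 0.001, 0.0537, 0, 0, 0, 0.02], [0.0522, 0.001, 0.0584, 0, 0, 0, 0.02], [0.0545, 0.001, 0.0631, 0, 0, 0, 0.02], [0.0566, 0.001, 0.0680, 0, 0, 0, 0.02], [0.0586, 0.001, 0.0729, 0, 0, 0, 0.02], [0.0604, 0.001, 0.0778, 0, 0, 0, 0.02], 
[0.0009, 0.001, 0.0028, 0, 0, 0, 0.02], [0.0018, 0.001, 0.0056, 0, 0, 0, 0.02], [0.0026, 0.001, 0.0085, 0, 0, 0, 0.02], [0.0034, 0.001, 0.0113, 0, 0, 0, 0.02], [0.0041, 0.001, 0.0142, 0, 0, 0, 0.02], [0.0047, 0.001, 0.0170, 0, 0, 0, 0.02], [0.0053, 0.001, 0.0199, 0, 0, 0, 0.02], [0.0059, 0.001, 0.0228, 0, 0, 0, 0.02], [0.0064, 0.001, 0.0257, 0, 0, 0, 0.02], [0.0068, 0.001, 0.0287, 0, 0, 0, 0.02], [0.0072, 0.001, 0.0316, 0, 0, 0, 0.02], [0.0075, 0.001, 0.0345, 0, 0, 0, 0.02], [0.0077, 0.001, 0.0375, 0, 0, 0, 0.02], [0.0079, 0.001, 0.0404, 0, 0, 0, 0.02], [0.0081, 0.001, 0.0434, 0, 0, 0, 0.02], [0.0082, 0.001, 0.0463, 0, 0, 0, 0.02], [0.0082, 0.001, 0.0493, 0, 0, 0, 0.02],
```

Call:
play_rows([
  [0.0045, 0.001, 0.003, 0, 0, 0, 0.02],
  [0.0085, 0.001, 0.006, 0, 0, 0, 0.02],
  [0.013, 0.001, 0.0095, 0, 0, 0, 0.02],
  [0.017, 0.001, 0.013, 0, 0, 0, 0.02],
  [0.0205, 0.001, 0.0165, 0, 0, 0, 0.02],
  [0.0245, 0.001, 0.02, 0, 0, 0, 0.02],
  [0.028, 0.001, 0.024, 0, 0, 0, 0.02],
  [0.0315, 0.001, 0.028, 0, 0, 0, 0.02],
  [0.035, 0.001, 0.032, 0, 0, 0, 0.02],
  [0.0385, 0.001, 0.036, 0, 0, 0, 0.02],
  [0.0415, 0.001, 0.0405, 0, 0, 0, 0.02],
  [0.0445, 0.001, 0.0445, 0, 0, 0, 0.02],
  [0.047, 0.001, 0.049, 0, 0, 0, 0.02],
  [0.0495, 0.001, 0.0535, 0, 0, 0, 0.02],
  [0.052, 0.001, 0.0585, 0, 0, 0, 0.02],
  [0.0545, 0.001, 0.063, 0, 0, 0, 0.02],
  [0.0565, 0.001, 0.068, 0, 0, 0, 0.02],
  [0.0585, 0.001, 0.073, 0, 0, 0, 0.02],
  [0.0605, 0.001, 0.078, 0, 0, 0, 0.02],
  [0.0605, 0.001, 0.078, 0, 0, 0, 0.02],
])

```text
clock: 11.1
tool_pos: [0.4615, 0.1987, 0.1129]
tool_rot: [0.796, 0.605, -0.0, -0.0]
wrist_force: [-4.7, 0.6, -0.9]
finger_gap: 0.0243
gripper_force: 24.9
```

```bash
cat > look.py <<'E'
import sys
from mv import *
from geo import pr
from plant import snapshot
def look(n,r0,r1,c0,c1,div=22):
    b=snapshot(n)["pixels"].astype(int).sum(2)//3
    print("    "+"".join(str(c%10) for c in range(c0,c1)))
    for r in range(r0,r1): print(r,"".join(" .:-=+*#%@"[::-1][min(9,v//div)] for v in b[r,c0:c1]))
def st():
    s=arm.state(); F=s["wrist_force"]; print(s["clock"],s["tool_pos"],"F shaker",F@X,F@Y,F@Z,s["moment"],s["finger_gap"],s["gripper_force"],s["joints"])
E
python3 - <<'E'
from look import *
st()
p=np.load("p.npy"); h=np.array([p[0],p[1],0])+X*-.005+Y*-.082+Z*.1
print(pr("scene",[h+.152*(np.cos(a)*Y+np.sin(a)*Z) for a in(.33,0)]))
look("scene",160,195,205,250)
E
```

```text
11.1 [0.4615 0.1987 0.1129] F shaker -4.670314184885243 -0.6678788370412071 -0.8934280056004351 [0.1182 0.6656 0.058 ] 0.024321149710483308 24.94807004928589 [0.2876 0.4686 1.7678 0.0001 0.9058 0.5577]
[[225.318  174.2149]
 [225.5928 185.0179]]
    567890123456789012345678901234567890123456789
160 =*###**+--=*##%%%%%%####%%##++##%#%%#*+++=::-
161 =+#%##*+--==*##%%%####%####*++##%#%#*++++-::-
162 ==*#%#*+==++*####%%#####%%##+*#%%###*++++-::-
163 ==+####*++++*##%#%##***#%###*###%%#*++++=-:--
164 +==*####*++++#%%%##*+++#%%####%%###*++++=::--
165 +++*####*+++*#%#%#*++++*##%%%#%%%#*+++++=::--
166 ++++*####++++#%%##*+++++#%%%#%####*++++=-::--
167 +*+++*####***#%%##*+++++##########*++++-:::--
168 ++++++*##%####%%##+++++*#%#%###**++++++=-::--
169 ++++++*###%%%%%%#*++++++#%%%##*+++++*++=::---
170 +++++++*###%%%%%##+*****#%###*++++**+++=::---
171 ++++++++*#%#%#%###*#%##*##*##**+**+***+=::---
172 +++++++++#########%%%%%%%*+*#**+******+-::---
173 ++++++++++****###*#%%%%%%#+*#*+++*****+-::---
174 +++++++++++++*##*+*#%%%%%#+*#****++++++-::---
175 ++++++++++++++##*=*%%%%%%#++#*++++==--==-----
176 =
[... 244 characters left out ...]

181 ****+++++=+++=-+====:.-: :===========:.=++===
182 +==++=+==-==---=-===--=-  -========++-.:=+===
183 :.:==-+=----.:--=======-. :=========+=:.:+===
184    ==---::---===========:  -==========-..=+==
185    --::=-===============-  :=====--:.....:++=
186 .  -+=-=================-:::--:...      :.-*+
187 -.:-+*+===================---:          -:.++
188 =---+**+===============-:=---.         .=-.-+
189 ==--=**+===============:.==-:.     :-===+=::=
190 ==---+**+==============-.==:...---==++++++=--
191 +==--=**+==============: ==.  =++===++++++=-.
192 +==---+**+===============*+-  -=====+++++++=:
193 ++==--=+*+==========+******=. .======+++++++=
194 ++==--=+**======++++=+*****+:  -======++++++=
```

Call:
play_rows([
  [0.001, -0.0005, 0.003, 0, 0, 0, 0.02],
  [0.002, -0.0005, 0.0055, 0, 0, 0, 0.02],
  [0.0025, -0.0005, 0.0085, 0, 0, 0, 0.02],
  [0.0035, -0.0005, 0.0115, 0, 0, 0, 0.02],
  [0.004, -0.0005, 0.014, 0, 0, 0, 0.02],
  [0.0045, -0.0005, 0.017, 0, 0, 0, 0.02],
  [0.0055, -0.0005, 0.02, 0, 0, 0, 0.02],
  [0.006, -0.0005, 0.023, 0, 0, 0, 0.02],
  [0.0065, -0.0005, 0.0255, 0, 0, 0, 0.02],
  [0.007, -0.0005, 0.0285, 0, 0, 0, 0.02],
  [0.007, -0.0005, 0.0315, 0, 0, 0, 0.02],
  [0.0075, -0.0005, 0.0345, 0, 0, 0, 0.02],
  [0.0075, -0.0005, 0.037, 0, 0, 0, 0.02],
  [0.008, -0.0005, 0.0395, 0, 0, 0, 0.02],
  [0.008, -0.0005, 0.0415, 0, 0, 0, 0.02],
  [0.008, -0.0005, 0.043, 0, 0, 0, 0.02],
  [0.008, -0.0005, 0.0445, 0, 0, 0, 0.02],
  [0.008, -0.0005, 0.0455, 0, 0, 0, 0.02],
  [0.008, -0.0005, 0.0465, 0, 0, 0, 0.02],
  [0.008, -0.0005, 0.0465, 0, 0, 0, 0.02],
])

```text
clock: 13.15
tool_pos: [0.4635, 0.2064, 0.067]
tool_rot: [0.796, 0.605, 0.0, 0.0]
wrist_force: [5.4, -1.4, -0.0]
finger_gap: 0.0243
gripper_force: 25.0
```

```bash
python3 - <<'E'
from look import *
st()
look("scene",172,200,205,250)
E
```

```text
13.15 [0.4635 0.2064 0.067 ] F shaker 5.586749080967641 0.08109014248176198 -0.011495458127462499 [-0.1406 -0.7162 -0.0039] 0.024330930888444582 24.99174803495407 [0.3012 0.5482 1.7961 0.     0.7969 0.5715]
    567890123456789012345678901234567890123456789
172 +*#####**+++*###%%%%####%#%#*####%##**+=::---
173 +**#%##**+++*#%#%#%#*+##%%%###%##%##**+-::---
174 ++*##%#**+++*#%%%###+=*#%#####%%###*+++=::---
175 +++**####++++#%%%##**+*#%%%####%%#*+--==-----
176 =+++*####*+++##%###*****%%%%####%#*=::-===---
177 =++++*####+=*#%%%##*****#####%####+--======-:
178 +*++++*###*=*#%%%##*+++=*######**+-..+++===--
179 **++===#%%####%%##*+++==*%###*+++==:.-++====-
180 ***+===*#%%#%%%###++##*+#####+======:.-+=====
181 ****++++#####%%###*#%#*+##*#*+=======:.=++===
182 ++=++=+=*##########%%%##%*+**=======+-.:=+===
183 :.-+=-++=+****#%###%%%%%%*+**+======+=:.:+===
184   -**++=-====+###+*%%%%%%#++*+======++=..=+==
185 .:=**+=======+##*++#%%####++*+======++=-.:++=
186 ---+**=======+*#*++#%#*++#++*+======+++=:.-*+
187 =--=+*++=====+*#*+=***+=-+++*+======++++=:.++
188 =---+**=======*##+=+++=-.:==+=======++++=-.-+
189 ==--=**+======+*#+=+=++-  -=========+++++=::=
190 ==---+**+======+*+=+=*+=. :============+++=--
191 +==--=**+=======++=++**+-..=======-::::=++=-.
192 +==---+**+==========+***+--===-:::.    :=++=:
193 ++==--=**+===========****+===-.      ..:=+++=
194 *+==---+**+=========++*++++=-:   ...:==+++++=
195 +++==--=**+=========+++==-=-....-==+****+++++
196 *++==---+**+============-:=:  -+*****++*+++++
197 ++++==--=+*+===============-. :+*++++=+++++++
198 *+====---=**+=======+++****+-..=+==++++++=--+
199 ##+=+==--=+*+====+******+**+-:.-==++++=-::..-
```

Call:
play_rows([
  [0, 0, 0.001, 0, 0, 0, 0.02],
  [0, 0, 0.002, 0, 0, 0, 0.02],
  [0, 0, 0.003, 0, 0, 0, 0.02],
  [0, 0, 0.003, 0, 0, 0, 0.02],
])

```text
clock: 13.6
tool_pos: [0.4634, 0.2064, 0.0641]
tool_rot: [0.796, 0.605, 0.0, 0.0]
wrist_force: [5.3, -1.7, 1.8]
finger_gap: 0.0244
gripper_force: 25.1
```

```bash
python3 -c "
from look import *
st()"
```

```text
13.6 [0.4634 0.2064 0.0641] F shaker 5.616284626368084 -0.23330677037026665 1.773496783845582 [-0.1283 -0.7772 -0.04  ] 0.024439818870914697 25.080804526805878 [ 0.3012  0.5532  1.7983 -0.      0.7897  0.5716]
```

Call:
play_rows([
  [0, 0, 0.0005, 0, 0, 0, 0.02],
  [0, 0, 0.001, 0, 0, 0, 0.02],
  [0, 0, 0.0015, 0, 0, 0, 0.02],
  [0, 0, 0.0015, 0, 0, 0, 0.02],
])

```text
clock: 14.0
tool_pos: [0.4635, 0.2065, 0.0631]
tool_rot: [0.796, 0.605, 0.0, 0.0]
wrist_force: [2.7, -1.2, 12.6]
finger_gap: 0.0242
gripper_force: 25.8
```

```bash
python3 -c "
from look import *
st()"
```

```text
14.0 [0.4635 0.2065 0.0631] F shaker 2.916691214140289 -0.44075826376077637 12.630231703383288 [-0.2066 -0.3478  0.0156] 0.02416558523162244 25.77924907207489 [0.3012 0.5548 1.7993 0.0001 0.7866 0.5715]
```

On its stop (12.6 N). Relax, open and rise straight up.

Call:
play_rows([
  [0, 0, -0.001, 0, 0, 0, 0.024],
  [0, 0, -0.001, 0, 0, 0, 0.03],
  [0, 0, -0.001, 0, 0, 0, 0.045],
  [0, 0, -0.001, 0, 0, 0, 0.05],
  [0, 0, -0.001, 0, 0, 0, 0.05],
  [0, 0, -0.006, 0, 0, 0, 0.05],
  [0, 0, -0.016, 0, 0, 0, 0.05],
  [0, 0, -0.031, 0, 0, 0, 0.05],
  [0, 0, -0.05, 0, 0, 0, 0.05],
  [0, 0, -0.08, 0, 0, 0, 0.05],
  [0, 0, -0.115, 0, 0, 0, 0.05],
  [0, 0, -0.15, 0, 0, 0, 0.05],
  [0, 0, -0.185, 0, 0, 0, 0.05],
  [0, 0, -0.22, 0, 0, 0, 0.05],
  [0, 0, -0.245, 0, 0, 0, 0.05],
  [0, 0, -0.257, 0, 0, 0, 0.05],
  [0, 0, -0.257, 0, 0, 0, 0.05],
  [0, 0, -0.257, 0, 0, 0, 0.05],
])

```text
clock: 15.8
tool_pos: [0.4627, 0.2061, 0.3187]
tool_rot: [0.796, 0.605, -0.001, -0.0]
wrist_force: [-0.1, 0.2, -0.1]
finger_gap: 0.0499
gripper_force: 0.0
```

```bash
python3 - <<'E'
from look import *
st()
import cv2
s=snapshot("scene")["pixels"][110:220,190:300,::-1]; t=snapshot("top")["pixels"][145:245,195:275,::-1]
A=cv2.resize(s,(440,440),interpolation=cv2.INTER_CUBIC); B=cv2.resize(t,(352,440),interpolation=cv2.INTER_CUBIC)
cv2.imwrite("pics/a4.png",np.hstack([A,B]))
p=np.load("p.npy"); h=np.array([.5791,.1035,.2694]); print("handle", rel([.578,.102,.32]))
E
```

```text
15.8 [0.4627 0.2061 0.3187] F shaker -0.20384752151537794 0.1830504844713958 -0.07323663370160166 [-0.0249  0.0381  0.0007] 0.04989653106256879 0.0 [0.3012 0.2369 1.4785 0.     1.4274 0.5715]
handle [-0.0695  0.139  -0.002  -0.1196  0.0793  0.03  ]
```

View pics/a4.png

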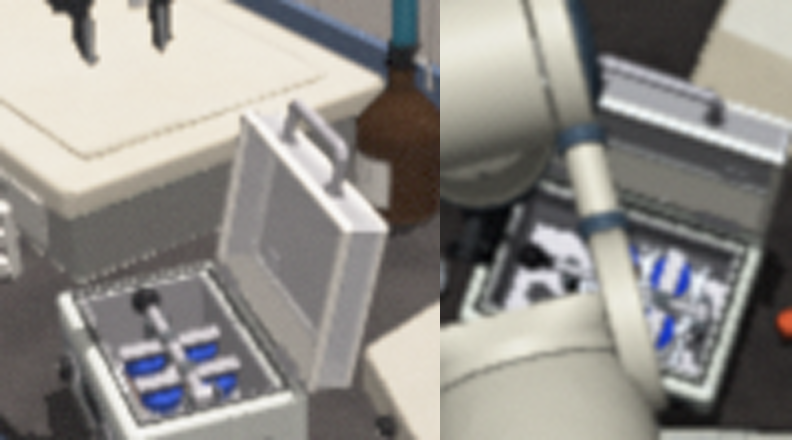

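The scene half shows the bar lying over the jars with knob at (146,300) in the rest position and the hand clear; the hood still stands open, handle (318,140). Now to the handle.

Call:
play_rows([
  [-0.005, 0.01, 0, 0, 0, 0, 0.05],
  [-0.015, 0.03, 0, 0, 0, 0, 0.05],
  [-0.03, 0.06, 0, 0, 0, 0, 0.05],
  [-0.045, 0.09, 0, 0, 0, 0, 0.05],
  [-0.06, 0.12, 0, 0, 0, 0, 0.05],
  [-0.0685, 0.134, 0, 0, 0, 0, 0.05],
  [-0.069, 0.139, 0, 0, 0, 0, 0.05],
  [-0.069, 0.139, 0, 0, 0, 0, 0.05],
  [-0.069, 0.139, 0.01, 0, 0, 0, 0.05],
  [-0.069, 0.139, 0.025, 0, 0, 0, 0.05],
  [-0.069, 0.139, 0.038, 0, 0, 0, 0.05],
  [-0.069, 0.139, 0.045, 0, 0, 0, 0.05],
  [-0.069, 0.139, 0.045, 0, 0, 0, 0.05],
])

```text
clock: 17.2
tool_pos: [0.5777, 0.1033, 0.2735]
tool_rot: [0.796, 0.606, -0.001, -0.001]
wrist_force: [0.9, 0.3, -0.2]
finger_gap: 0.0501
gripper_force: 0.0
```

```bash
python3 - <<'E'
from look import *
st()
print(pr("scene",[[.5785,.1025,.2694],arm.state()["tool_pos"],arm.state()["tool_pos"]+.029*Z]))
look("scene",112,172,245,300)
E
```

```text
17.2 [0.5777 0.1033 0.2735] F shaker 0.8067204970428133 0.5004856318111677 -0.22751069786141287 [ 0.0318 -0.0161  0.063 ] 0.05005146473442791 0.0 [0.0752 0.3941 1.366  0.     1.3834 0.3446]
[[269.4242 142.4223]
 [269.0735 141.2446]
 [269.0787 132.9359]]
    5678901234567890123456789012345678901234567890123456789
112     +#%%##****##%%#%%#%#%#%#%%%%%#*--=#%%%%##****+-----
113     +#%%%#*****#%%%%#%%%#%#%%#%%##*--=#%%%###****+-----
114     +##%##*++**#%#%%%%%%%######%##*=-=#%%%###****+-----
115     -*%%%#+::=*%#%#%#%#######%%%###*=+##%%###****+-----
116      *%#%#-  .*##%%%%%#%#%%###%%%%#*=###%%%##****+-----
117      +%#%*-   +%#%%%#%########%%%##*+#%#%%%#*****+-----
118      +%###-   +%%%%#%%###*****#%%%%##%##%%##*****+-----
119      -#%%#=   +%%#%###*********#%%%%%%%%%%##*****+--=--
120       +###*-  *#%%###+:-+******#%#%#%%#%####******=----
121       +#%%#- :*%%%##*-  :-+****##%########%######*=-=--
122       -####=:+##%%#+:.    :-+**###%%#%####%%%%%##+--=--
123        +#%##*#%%%%#-        :-+*%%#%%###*#%%%%%%*=--=--
124        +##%##%%%###-          :*%%%###***#%%%%%#+-:-=--
125   
[... 2113 characters left out ...]
========-:            :--:-*#%#%%##%%%%#
161 +-::--------============-.            -=-=*#%#%###%%%%#
162 =-:---------=============-.           :+**##%%%#%#%#%##
163 =-:---------==============-            :*##%#%%#%#%###*
164 =::--------================-            -*###%#%#####**
165 =::--------=================-            =##########***
166 -::--------==================:           .*#######*****
167 -::--------===================.          .+#####*******
168 -::--------===================-.:------::-*####**+***++
169 ::--------====================:::-------:=*************
170 ::--------===================-:::------::=************+
171 ::--------===================-::-------:-+*************
```

Call:
play_rows([
  [0, 0, 0.007, 0, 0, 0, 0.05],
  [0, 0, 0.014, 0, 0, 0, 0.05],
  [0, 0, 0.021, 0, 0, 0, 0.05],
  [0, 0, 0.028, 0, 0, 0, 0.05],
  [0, 0, 0.028, 0, 0, 0, 0.04],
  [0, 0, 0.028, 0, 0, 0, 0.03],
  [0, 0, 0.028, 0, 0, 0, 0.024],
  [0, 0, 0.028, 0, 0, 0, 0.02],
  [0, 0, 0.028, 0, 0, 0, 0.016],
  [0, 0, 0.028, 0, 0, 0, 0.012],
  [0, 0, 0.028, 0, 0, 0, 0.008],
  [0, 0, 0.028, 0, 0, 0, 0.004],
  [0, 0, 0.028, 0, 0, 0, 0.004],
  [0, 0, 0.028, 0, 0, 0, 0.004],
], squeeze=40)

```text
clock: 18.65
tool_pos: [0.5759, 0.1035, 0.2465]
tool_rot: [0.796, 0.606, -0.002, -0.002]
wrist_force: [-20.0, 6.1, 11.4]
finger_gap: 0.0095
gripper_force: 39.2
```

```bash
python3 - <<'E'
from look import *
st()
look("scene",125,172,245,300)
E
```

```text
18.65 [0.5759 0.1035 0.2465] F shaker -20.925697956501665 0.546011279739013 11.354128750262129 [ 0.869   3.2094 -0.1221] 0.00952037234887835 39.197148978710175 [0.0749 0.4156 1.4073 0.0014 1.3239 0.3444]
    5678901234567890123456789012345678901234567890123456789
125        +##%#+.   +%%%%#%#%%%%%#########%%%%%%%%%*-::=--
126        :*#%#=    +%%%%%%%%%%#%#%%%###%%###%%%%%%#*=----
127         -*##*-   -*%%%#%#%%%%%#########**#%%%%%%%#*=---
128          -*%#=    *%%%%#%%#%#%%%##%###+=+*%###%##**+=+=
129           -##*-   *%%%%##%%%%%%%%##%#+:.=*%######**+=**
130            +##*=.:*%%%#+-##%%%%#%%%#+: .:+#######**+-+*
131            :*###**#%%%#-.+#%%%##%###=  .:+#%##%##**+=+*
132             -*##%%%%%##- -#%%%#####*-::-=#%#%#%###*+++*
133             .=*##%#%###- :*%%%#*=++=---=*##########****
134               -*##%%%##- +#%##*=:-----=*############***
135                :*##%%%#-.*%###+------=*##############**
136                 :+*####=:*#*+*+-----=*################*
137                  =*#%#*+*#%*=*+----=*##################
138                  =+#%#*=*#%*=*+-===*################
[... 1283 characters left out ...]
========-:            :--:-*%%%%%%#%%%##
161 +-::--------============-:.           -=-=*#%###%%#%%%#
162 =-::--------==============-.          :+**#%###%%#%%%##
163 =-:---------==============-.           :*###%#%%%#####*
164 =::--------================-            -*%%#########**
165 =::--------=================:            =##########***
166 =::--------==================:           .*######*#****
167 -::--------===================.          .+#####*******
168 -:---------===================-.:------::-*####********
169 ::--------====================-::-------:=*************
170 ::------:-===================-:::------::=***********++
171 ::--------===================-::-------:-+*************
```

Handle held (gap 9.5 mm); the −21 N/+11 N is the hood's open stop pushed 2 mm. I compute the arc.

```bash
python3 - <<'E'
import numpy as np
P=lambda a:np.array([-.181*np.cos(a)+.020*np.sin(a),.181*np.sin(a)+.020*np.cos(a)])
for a0,a1,n,off in((1.78,1.3,18,(-.002,.001)),(1.3,.873,17,(0,0))):
    for a in np.linspace(a0,a1,n+1)[1:]:
        e=P(a)-P(a0)+off; print("%.3f [%.4f, %.4f]"%(a,e[0],-e[1]),end="; ")
    print()
E
```

```text
1.753 [-0.0066, -0.0025]; 1.727 [-0.0113, -0.0038]; 1.700 [-0.0160, -0.0050]; 1.673 [-0.0207, -0.0061]; 1.647 [-0.0255, -0.0071]; 1.620 [-0.0303, -0.0079]; 1.593 [-0.0351, -0.0086]; 1.567 [-0.0399, -0.0092]; 1.540 [-0.0447, -0.0096]; 1.513 [-0.0496, -0.0099]; 1.487 [-0.0544, -0.0101]; 1.460 [-0.0593, -0.0102]; 1.433 [-0.0641, -0.0101]; 1.407 [-0.0690, -0.0099]; 1.380 [-0.0738, -0.0096]; 1.353 [-0.0787, -0.0092]; 1.327 [-0.0835, -0.0086]; 1.300 [-0.0883, -0.0079]; 
1.275 [-0.0045, 0.0008]; 1.250 [-0.0090, 0.0017]; 1.225 [-0.0134, 0.0027]; 1.200 [-0.0179, 0.0038]; 1.174 [-0.0223, 0.0051]; 1.149 [-0.0267, 0.0064]; 1.124 [-0.0310, 0.0079]; 1.099 [-0.0353, 0.0094]; 1.074 [-0.0395, 0.0111]; 1.049 [-0.0438, 0.0129]; 1.024 [-0.0479, 0.0148]; 0.999 [-0.0520, 0.0168]; 0.973 [-0.0561, 0.0188]; 0.948 [-0.0601, 0.0210]; 0.923 [-0.0641, 0.0233]; 0.898 [-0.0680, 0.0257]; 0.873 [-0.0718, 0.0282];
```

Call:
play_rows([
  [0, -0.002, -0.001, 0, 0, 0, 0.004],
  [0, -0.0065, -0.0025, 0, 0, 0, 0.004],
  [0, -0.0115, -0.004, 0, 0, 0, 0.004],
  [0, -0.016, -0.005, 0, 0, 0, 0.004],
  [0, -0.0205, -0.006, 0, 0, 0, 0.004],
  [0, -0.0255, -0.007, 0, 0, 0, 0.004],
  [0, -0.0305, -0.008, 0, 0, 0, 0.004],
  [0, -0.035, -0.0085, 0, 0, 0, 0.004],
  [0, -0.04, -0.009, 0, 0, 0, 0.004],
  [0, -0.0445, -0.0095, 0, 0, 0, 0.004],
  [0, -0.0495, -0.01, 0, 0, 0, 0.004],
  [0, -0.0545, -0.01, 0, 0, 0, 0.004],
  [0, -0.0595, -0.01, 0, 0, 0, 0.004],
  [0, -0.064, -0.01, 0, 0, 0, 0.004],
  [0, -0.069, -0.01, 0, 0, 0, 0.004],
  [0, -0.074, -0.0095, 0, 0, 0, 0.004],
  [0, -0.0785, -0.009, 0, 0, 0, 0.004],
  [0, -0.0835, -0.0085, 0, 0, 0, 0.004],
  [0, -0.088, -0.008, 0, 0, 0, 0.004],
  [0, -0.088, -0.008, 0, 0, 0, 0.004],
])

```text
clock: 20.7
tool_pos: [0.4946, 0.1266, 0.2558]
tool_rot: [0.796, 0.605, 0.002, 0.001]
wrist_force: [3.2, 4.7, -0.8]
finger_gap: 0.0093
gripper_force: 39.6
```

```bash
python3 - <<'E'
from look import *
st()
p=np.load("p.npy"); H=np.array([p[0],p[1],0])+X*.074+Z*.102
print(pr("scene",[H+X*(-.181*np.cos(a)+.02*np.sin(a))+Z*(.181*np.sin(a)+.02*np.cos(a)) for a in(1.78,1.3,.873)]))
look("scene",125,172,235,290)
E
```

```text
20.7 [0.4946 0.1266 0.2558] F shaker 1.8446549128397283 5.344875747043216 -0.8444758268455907 [ 0.6842 -0.7152 -0.0441] 0.009282141364045536 39.644179344177246 [0.1334 0.2945 1.5753 0.0002 1.2683 0.4036]
[[268.9425 141.1438]
 [243.5496 144.1948]
 [222.2288 156.639 ]]
    5678901234567890123456789012345678901234567890123456789
125 -*###%%%%#%%#%##-.+#%#%%#+.               :-+******%%%%
126  +#%%###%%##%%##=:*#%%%#*-                  :-+****#%%%
127  -*%%%%####%%%###*#%%#%#+.                    :-+**#%%%
128   *%%%%#+-#%%%%%###%###*-                       :-+*%%#
129   +%%#%#-.+%%##%#######=.                        .=*###
130   +%%%%#- +%%%%%##%%%#+.        .                 :+#%%
131   +%%%##- +#%%%%%#%%#*-                          .:+###
132 ..*#%%%#- +##%#%#%%%#+:   .                   ..:-=##%#
133 **##%%%#- +##%##%%##*-                     ..:::-=*####
134 %%%%%%#*- -###%##***=.                   .:::---=*#####
135 %##%#%##- :*%%##+-::.                 ..::-----=*######
136 ####%%##- +#%##+.                  ..::-------=*#######
137 **##%%##-.*%##*-                ..::---------=*#
[... 1347 characters left out ...]
-=-::..     =************#####*+=-::-*#%
161 ++++-::-----:..:-::..      .+**********###%####*==-=*#%
162 ++++=::------:. ....        -++********###########**#%#
163 ++++=-::-----:               -+*******##%########%####%
164 +++++-::-----:                -+*******################
165 +++++=::------:                =*******################
166 +++++=-:-------.               :+******################
167 ++++++-::-------               :+******################
168 ++++++=::-------:            .::=+*****#####*##########
169 +++=+++-::-------:       ...--::-++******##****######**
170 +++++*+=::--------.    ...-----:-+*****+***+***********
171 *+**++*=::----:::--    :-------::=+*******++***********
```

Hood follows, forces small. Second half of the arc, to 0.873.

Call:
play_rows([
  [0.0005, -0.0045, 0.001, 0, 0, 0, 0.004],
  [0.0005, -0.009, 0.0015, 0, 0, 0, 0.004],
  [0.0005, -0.0135, 0.0025, 0, 0, 0, 0.004],
  [0.0005, -0.018, 0.004, 0, 0, 0, 0.004],
  [0.0005, -0.0225, 0.005, 0, 0, 0, 0.004],
  [0.0005, -0.0265, 0.0065, 0, 0, 0, 0.004],
  [0.0005, -0.031, 0.008, 0, 0, 0, 0.004],
  [0.0005, -0.0355, 0.0095, 0, 0, 0, 0.004],
  [0.0005, -0.0395, 0.011, 0, 0, 0, 0.004],
  [0.0005, -0.044, 0.013, 0, 0, 0, 0.004],
  [0.0005, -0.048, 0.015, 0, 0, 0, 0.004],
  [0.0005, -0.052, 0.017, 0, 0, 0, 0.004],
  [0.0005, -0.056, 0.019, 0, 0, 0, 0.004],
  [0.0005, -0.06, 0.021, 0, 0, 0, 0.004],
  [0.0005, -0.064, 0.0235, 0, 0, 0, 0.004],
  [0.0005, -0.068, 0.0255, 0, 0, 0, 0.004],
  [0.0005, -0.07, 0.027, 0, 0, 0, 0.004],
  [0.0005, -0.072, 0.028, 0, 0, 0, 0.004],
  [0.0005, -0.072, 0.028, 0, 0, 0, 0.004],
  [0.0005, -0.072, 0.028, 0, 0, 0, 0.004],
])

```text
clock: 22.75
tool_pos: [0.4246, 0.1464, 0.2266]
tool_rot: [0.796, 0.605, 0.0, -0.0]
wrist_force: [0.9, 7.0, 1.0]
finger_gap: 0.0095
gripper_force: 41.4
```

```bash
python3 - <<'E'
from look import *
st()
s=arm.state()["tool_pos"]
d0=s-np.array([.5759,.1035,.2465]); print("travel from stop",d0@X,d0@Y,d0@Z)
p=np.load("p.npy"); H=np.array([p[0],p[1],0])+X*.074+Z*.102
P=lambda a,r,hh,y:H+Y*y+X*(-r*np.cos(a)+hh*np.sin(a))+Z*(r*np.sin(a)+hh*np.cos(a))
for a in(.8,.873,.95): print(a,"handle",pr("scene",P(a,.181,.02,0)),"rim FR,FL; top FR",pr("scene",[P(a,.145,0,-.11),P(a,.145,0,.11),P(a,.145,.038,-.11)]).tolist())
look("scene",135,205,205,265)
E
```

```text
22.75 [0.4246 0.1464 0.2266] F shaker -0.9938655668846045 7.013982483603675 1.0417186313391662 [ 0.991  -0.4369 -0.0629] 0.009495967008461961 41.35520875453949 [0.1984 0.2394 1.7494 0.0007 1.1523 0.4683]
travel from stop -0.15724947587803245 0.0008247944953648515 -0.019904621758396274
0.8 handle [[219.1041 159.5122]] rim FR,FL; top FR [[234.40963345495013, 187.35277360805068], [213.77214530788018, 154.63378055569183], [242.7132450089493, 177.7972577448557]]
0.873 handle [[222.2288 156.639 ]] rim FR,FL; top FR [[236.7999212477714, 184.76571600020776], [215.80282268973002, 152.3535291886828], [245.7563684931879, 175.64037539284212]]
0.95 handle [[225.7313 153.8143]] rim FR,FL; top FR [[239.51248780326836, 182.17128366603228], [218.11773962998245, 150.0789779961307], [249.09296664280257, 173.56676015835075]]
    567890123456789012345678901234567890123456789012345678901234
135 ***+-*#%#%%%#%%####%##%%#+. =##*###+.                       
136 ***- -*##%##%%%#####%%%%*- .*####%*-                        
137 ***-  -*#%#%%%######%###+. +#%#%##=.                        
138 #**-   -*##%%%####%
[... 3631 characters left out ...]
--=========+*******+========+++++++-::::----::::::
195 *++=-.-=++::=========+++++++++====+++***++++++-::::---::::::
196 +++==---++-:-=============++=++++****#**+++++++-::::--::::::
197 *+++==--=+=::===========+=++=++*********++++++++=-:::---::::
198 *+====---=+--========+++****+=+*##******++++++++=--::::-::::
199 **+=+==---++-=====++****##**+=+********++++++++++=-=-:::::::
200 #**=+==---=*+=-+********###*++********++==+=+++++====-:::::-
201 ###+=+==---+*+++******#**#*++******++=+=====++++++==++=:::::
202 ###+=++=---=**=+*##*******+==****++=======+++++++++==++-::::
203 %%#+=++=----+*==+*******+++==+++++====++*****++++++===*+=-::
204 %%#+=**+=---=*=-=**++++++==========+***####**+++++++==+*+=-:
```

The rim's front right corner shows at about (237,184.5), model (236.8,184.8) for 50°; travel from the stop gives 0.883. The knob stays at (226,184.5), its rest place. Trim 1.5 mm and hold.

Call:
play_rows([
  [0.0005, -0.0005, 0.0005, 0, 0, 0, 0.004],
  [0.0005, -0.001, 0.001, 0, 0, 0, 0.004],
  [0.0005, -0.001, 0.001, 0, 0, 0, 0.004],
  [0.0005, -0.001, 0.001, 0, 0, 0, 0.004],
  [0.0005, -0.001, 0.001, 0, 0, 0, 0.004],
  [0.0005, -0.001, 0.001, 0, 0, 0, 0.004],
  [0.0005, -0.001, 0.001, 0, 0, 0, 0.004],
  [0.0005, -0.001, 0.001, 0, 0, 0, 0.004],
])

```text
clock: 23.6
tool_pos: [0.4235, 0.1467, 0.2255]
tool_rot: [0.796, 0.605, -0.0, -0.0]
wrist_force: [-3.8, 3.5, 5.0]
finger_gap: 0.0093
gripper_force: 42.1
```

```bash
python3 - <<'E'
from look import *
st()
d0=arm.state()["tool_pos"]-np.array([.5759,.1035,.2465]); x,z=d0@X+.0572,d0@Z+.1729
print("angle",np.arctan2(z,-x)-.110,"radius",np.hypot(x,z))
E
```

```text
23.6 [0.4235 0.1467 0.2255] F shaker -4.592145830003001 2.3620820630486143 4.996333275972309 [ 0.5102  0.5334 -0.059 ] 0.009346086148867885 42.06467628479004 [0.1999 0.2399 1.7521 0.0001 1.1503 0.4702]
angle 0.873189797454398 radius 0.1825714666582118
```

```bash
python3 -c "
from plant import arm
print(arm.sign_off())"
```

```text
the job is handed in; nothing more can be done
None
```

I lowered the retaining bar onto its rest over the jars and let go of it, then swung the hood forward; the arm is holding it by the bow handle at about 0.873 rad (50°, worked out from the arm's travel), and I handed the job in at about 23.6 s.

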